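# Hang the parts bin on the sloping cleat board

### The arm

A 7-joint arm with a two-finger parallel gripper is mounted at the origin on a cart in front of the work surface, level with it; the furniture and walls round the work are solid. World frame = base frame: x ahead of the robot, y to its left, z up, the work surface at z = 0. Lengths are in m, angles in rad, forces in N, time in s.
With the tool pointing down it reaches from about 0.4 to 0.85 m from the base axis. Payload 4.5 kg.
Tool frame: the origin (TCP) lies on the centre line of the jaws, within the pads' length; the fingertips stand r.tip_reach ahead of it and the grasp point (between the pads) lies 3 mm ahead of it (r.tip_reach is the distance from the TCP to the fingertips, in m); z points along the fingers, y is the line along which they close (so a half turn about z gives the same grasp; the last joint's range is limited). The gripper opens to 88 mm and grips with 3 to 60 N. Pads are 18 mm wide; open, the fingers measure 123 mm over their backs; the gripper's body (75 mm by 187 mm) begins 45 mm behind the grasp point.
Start: joints at [1.279, 0.689, -0.195, 1.565, 0.157, 0.902, -0.215], TCP at [0.2, -0.592, 0.261] pointing down, gripper open.
Joint ranges: [-3.01, 3.01], [-0.46, 2.08], [-1.47, 1.51], [0.13, 2.56], [-1, 4.14], [0.04, 2.09], [-2.66, 2.66]. Speed limits (rad/s): [2.57, 2.57, 3.14, 3.14, 3.14, 3.14, 3.14].

### API

Orientations are given as a unit quaternion [x, y, z, w].
In Python, from plant import readout, eyes, ticket, r gives the robot as it stands. The module is installed in compiled form; this text tells all that it offers.
- The arm moves only by the tool carry_out, never from a script. Its argument "motion" is a list that holds one entry, the list of rows, each a list of 7 numbers: the shift along the tool's x, y, z in mm, then the turn, a rotation vector about the tool's x, y, z in rad, then the opening in per cent of the stroke, from 0 (shut) to 100 (fully open). In form: [[[dx, dy, dz, ax, ay, az, claw], ...]]. A call has 1 to 8 rows; each row shifts and turns the commanded pose from where the row before left it, along the tool's axes as they then stand; what a row does not reach is not made up. A row lasts 1/10 s, in which the tool goes at most 50 mm and 8.59 degrees, less where a joint would pass 70% of its speed; a pose out of reach is approached as far as the arm can. A call is refused whole if a number of a shift passes 50 or a number of a turn 0.15, either way. A call with a gripper value outside its range is refused whole. The fingers move at their own pace and stop on an object; "squeeze" is the grip in N (left out, the last holds). Time passes only in rows, so rows that do not move let the fingers close. It gives the time, the measured TCP pose, the force and the opening at its end, in the units of the state.
- readout.get_state(): the state, without advancing time (a new reading comes with each control period).
- eyes.snapshot(name): name is "scene" or "top"; returns a dict with "pixels" (384x512x3 uint8, red, green, blue), "K" (3x3 intrinsics, pixels), "origin" and "attitude" of the camera in the world. Camera axes: x right, y down, z forward; pixel columns grow to the right and rows downward; lengths in m; the calibration is good to about 2 mm. A picture is of the moment at which its call begins. There is no depth.
- ticket.finish_job(): hands the job in, once; it reports no verdict.
The state is a dict: "clock": time; "q": joint angles; "qd": joint speeds; "joint_torque": joint torques, N m; "tool_pos": TCP position; "eef_rot": TCP orientation; "contact_force": force on the tool from outside, world axes, zero at the start; "moment": the same for the moment, N m; "opening": opening from 0.0 (shut) to 1.0 (fully open).
Only numpy, scipy, OpenCV 4.12 (cv2) and the standard library are available. Lean on these libraries where they do the work, as an engineer would, in place of code of your own. Each camera call takes 0.05 s, during which the arm holds its last target. There are 200 camera calls.

### The job

Pick up the small parts bin by its centre handle, tip it back to the slope of the cleat board and drop its angled rear strip over the cleat with the bin's side at least 5 cm short of the end-stop block, so that it sits fully down with its rear foot flat on the board. Then, still down on the cleat, slide it gently along until it presses on the end stop's spring nose, and hold it there for about a second at 4 to 10 N (the stop must never see more than 15 N, nor the board more than 40 N). Let go gently so that the bin stays hanging in touch with the nose, and do not disturb the other loose things.

Things in the scene. Friction and masses are not known exactly. Their poses are not given: they have to be found in the camera images.
- hang_bin: Grey open-topped parts bin, upright on the table at the start; 0.18 to 0.35 kg, 80 mm wide (y). Origin: underside at mid-width; +x to its rear, +z up. Tray x -34 to 26 mm, walls 36 mm high; back plate x 26 to 30, up to z 95 mm. Behind it a 45-degree angled strip (see strip_tip) and, at the bottom (z 0 to 12 mm), a black foot, both reaching back to x 48 mm.
- handle (a point): Grasp point on the bin's centre handle, at (-8, 0, 82) mm in the bin's frame, axes as the bin's: an upright fin 12 mm thick (y), 36 mm long (x -26 to 10 mm), rising to z 100 mm, open on both sides above the tray walls.
- strip_tip (a point): Lower rear edge of the bin's angled strip at mid-width, at (48, 0, 59.2) mm in the bin's frame; axes as the bin's. The strip is steel, 80 mm wide, 4 mm thick, and slants at 45 degrees rearward and down from the back plate (30, 0, 77). When the bin is fully seated this point has the same x and z as cleat_foot in the board's frame.
- bin_side (a point): Point on the bin's left (+y) outer side that meets the stop's nose, at (22, 40, 81) mm in the bin's frame, axes as the bin's: the flush side of the back plate and a gusset (x 16 to 30 mm, z 36 to 95 mm).
- cleat_board: Fixed aluminium board 210 mm wide (y), 204 mm long up its slope, leaning back (top away from the robot) by 0.436 rad. Origin: on the table at its lower front edge, mid-width; +x to its rear, +y left as seen from its front, +z up (the frame does not lean). The seated bin is turned by the same 0.436 rad about the board's y, foot flat on the board. Cleat to bin friction 0.28 to 0.42.
- cleat_foot (a point): Bottom of the V between cleat and board at mid-width, at (46.5, 0, 99.7) mm in the board's frame (110 mm up the slope); axes as the board's, not leaning. The straight steel cleat is 206 mm long (y), 3 mm thick and slants at 45 degrees out from the face, its edge 18 mm out and 16 mm up the slope; lift the strip 18 mm or more up the slope to pass over it.
- end_stop: Dark steel block clamped on the cleat, fixed, 50 to 85 mm left of the board's middle; 14 mm long (y), 2 to 38 mm out from the board, 4 to 40 mm up from the cleat foot. Out of its right face stands a 15 mm round sleeve with a black spring nose. Origin: in the plane of that face, at the board's lower front edge; axes as the board's.
- stop_face (a point): Where the nose leaves the block's right face; axes as the board's. The nose tip stands 8 to 26 mm to the right (-y) of it, set anew each time and not reported: find it by feel. The nose is sprung at 3 N per mm from zero, 6 mm travel (well damped), so bin_side touches at y between -0.026 and -0.008 in this frame.
- ball_box: Small blue and white box, 42x62x21 mm, loose; leave alone. Origin: centre of its underside.
- bullseye_level: Round level, 48 mm across and 15 mm high, loose; leave alone. Origin: centre of its underside.
- test_block_a: Round steel test block, 64 mm across and 13 mm high, loose; leave alone. Origin: centre of its underside.
Mind the look-alikes: they are no part of the job. Several things have the shape of the hang_bin; the one meant has the colours described above.

How it is judged:
On the way, in this order (a step that is already met when the one before it is completed fails the run):
1. the bin hangs fully down on the cleat, foot flat on the board, at least 45 mm clear of the stop block (x of strip_tip in the frame of cleat_foot between -0.004 and 0.004 m and z of strip_tip in the frame of cleat_foot between -0.004 and 0.004 m and angle between hang_bin's own z axis and vertical between 0.37 and 0.5 rad and angle between the y axis of hang_bin and the y axis of cleat_board, either way round below 0.06 rad and y of bin_side in the frame of stop_face below -0.045 m), for 0.2 s.
2. the bin, still down on the cleat, presses on the end stop with over 3 N (x of strip_tip in the frame of cleat_foot between -0.004 and 0.004 m and z of strip_tip in the frame of cleat_foot between -0.004 and 0.004 m and angle between hang_bin's own z axis and vertical between 0.37 and 0.5 rad and angle between the y axis of hang_bin and the y axis of cleat_board, either way round below 0.06 rad and contact force between hang_bin and end_stop above 3 N), for 0.3 s.
At the end, for the whole second after the job is handed in: The released bin rests on the cleat: strip tip within 4 mm (in x and in z) of the cleat foot, bin leaning 0.37 to 0.50 rad and parallel to the board within 0.06 rad, its side still touching the end stop (over 0.1 N), at rest (x of strip_tip in the frame of cleat_foot between -0.004 and 0.004 m and z of strip_tip in the frame of cleat_foot between -0.004 and 0.004 m and angle between hang_bin's own z axis and vertical between 0.37 and 0.5 rad and angle between the y axis of hang_bin and the y axis of cleat_board, either way round below 0.06 rad and contact force between hang_bin and end_stop above 0.1 N and linear speed of hang_bin below 0.01 m/s and contact force between hang_bin and the fingers below 0.1 N).
It fails at once if the end stop is loaded above 15 N (contact force between hang_bin and end_stop above 15 N).
It fails at once if the bin presses on the cleat board with more than 40 N (contact force between hang_bin and cleat_board above 40 N).
It fails at once if another thing on the table is moved by more than 20 mm (distance of any of ball_box, bullseye_level, test_block_a from where it was at the start of the episode above 0.02 m).
It also fails if it takes over 58 s, if anything falls off the work surface, if the arm or the gripper's body presses on something with over 40 N, if the wrist force passes 120 N, or if a joint passes its speed limit or range.

## Working session

There is one attempt and no reset: what is moved stays moved. The work goes in short steps, Python scripts to look and compute and a tool call to move; the robot and the scene stay as the last step left them, time stands still between calls to the robot, and variables do not carry over. Pictures are saved under pics/ and viewed, on a budget of 10 in all, crops included, one or two more only if the job needs it, and the job is handed in when it is done.

Besides the shell and the picture viewer there is one more tool, called after "Call:" by a JSON object that holds its "name" and its "arguments". carry_out: Moves the arm, as the interface text tells. Its arguments: {"type":"object","properties":{"motion":{"type":"array","items":{"type":"array","items":{"type":"array","items":{"type":"number"}}}},"squeeze":{"type":"number"}},"required":["motion"]}

```bash
mkdir -p pics; python3 - <<'E'
from plant import readout, eyes, r
import cv2, numpy as np
for n in ("scene","top"):
    s=eyes.snapshot(n); cv2.imwrite(f"pics/{n}0.png",cv2.resize(s["pixels"][:,:,::-1],(800,600),interpolation=cv2.INTER_CUBIC))
    print(n,s["K"],s["origin"],s["attitude"])
print(readout.get_state(), r.tip_reach)
E
```

```text
scene [[463.80420298   0.         253.18954143]
 [  0.         463.80420298 190.90171373]
 [  0.           0.           1.        ]] [-0.12671702  0.80697121  0.68966807] [-0.33705079  0.80341391 -0.45686571  0.17943405]
top [[444.15804622   0.         260.10857636]
 [  0.         444.15804622 183.71088522]
 [  0.           0.           1.        ]] [0.40455862 0.06132514 1.04516681] [ 0.71443335 -0.69451933  0.05551691 -0.0643876 ]
{'clock': 0.1, 'q': array([ 1.27878731,  0.68988483, -0.19454328,  1.56621525,  0.15725919,
        0.90251475, -0.21509214]), 'qd': array([ 4.11189746e-05, -3.17582293e-03, -5.88855649e-04, -4.45123286e-03,
        1.52719735e-04,  1.15017857e-03, -1.25998856e-03]), 'joint_torque': array([-3.49043272e-03, -5.28507328e+01, -1.27115417e+00, -1.53837758e+01,
       -5.24481351e-02,  2.03860611e-03,  5.52088704e-05]), 'tool_pos': array([ 0.19986012, -0.59162784,  0.26000693]), 'eef_rot': array([ 9.86754071e-01,  1.62221256e-01, -1.69898098e-04, -7.99677102e-04]), 'contact_force': array([0.08595118, 0.15406321, 1.00326315]), 'moment': array([-0.00225037,  0.00504708,  0.02545483]), 'opening': 1.0007708136920168} 0.022
```

View pics/scene0.png

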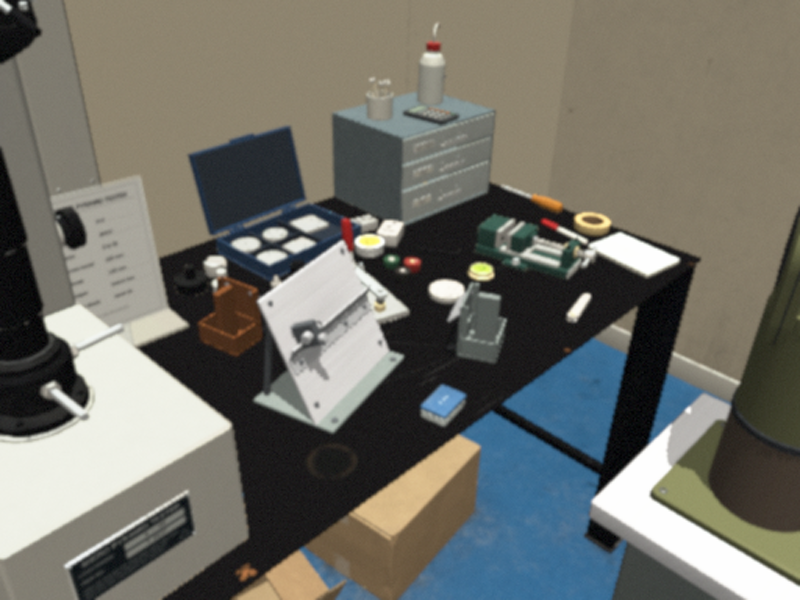

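View pics/top0.png

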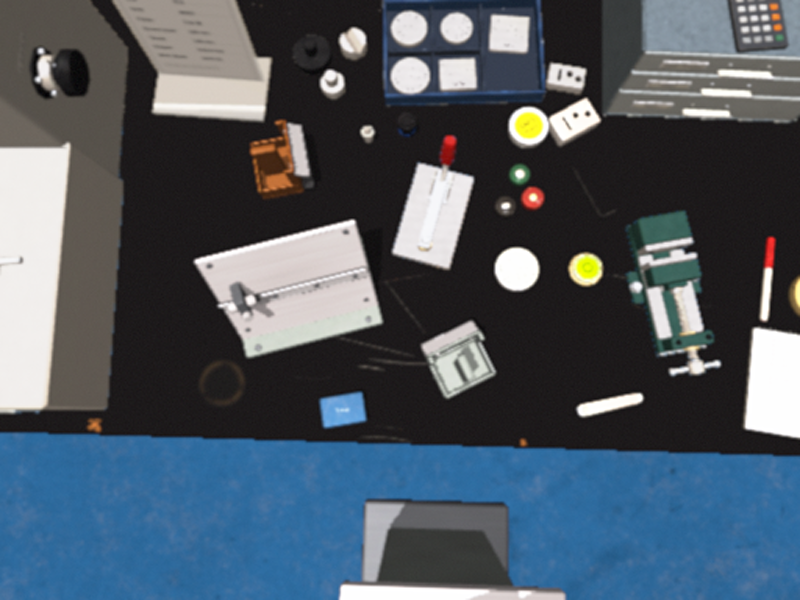

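Candidates of bin shape: the grey one at top-view (460,357) and the orange-brown one at (280,160). The grey bin with the black foot fits the description. I'll confirm it and the board in enlarged crops.

```bash
cat > m.py <<'E'
import cv2, numpy as np
from scipy.spatial.transform import Rotation as R
def crop(img,x,y,w,h,s):
    c=cv2.resize(img[y:y+h,x:x+w,::-1],(w*s,h*s),interpolation=cv2.INTER_CUBIC)
    for k in range(-(-x//10)*10,x+w,10):
        cv2.line(c,((k-x)*s,0),((k-x)*s,5),(0,255,255),1); 
        if k%20==0: cv2.putText(c,str(k),((k-x)*s,16),0,.38,(0,255,255),1)
    for k in range(-(-y//10)*10,y+h,10):
        cv2.line(c,(0,(k-y)*s),(5,(k-y)*s),(0,255,255),1); 
        if k%20==0: cv2.putText(c,str(k),(7,(k-y)*s+4),0,.38,(0,255,255),1)
    return c
def proj(cam,P):
    o,q,K=cam; p=(np.atleast_2d(P)-o)@R.from_quat(q).as_matrix()
    return (p/p[:,2:])@K.T[:,:2]
E
python3 - <<'E'
from m import *; from plant import eyes
t=eyes.snapshot("top");s=eyes.snapshot("scene")
np.savez("cams.npz",**{n+k:v[k] for n,v in(("top",t),("scene",s)) for k in("K","origin","attitude","pixels")})
T=t["pixels"];S=s["pixels"]
cv2.imwrite("pics/bin.png",np.hstack([crop(T,260,198,66,66,6),crop(S,274,172,66,66,6)]))
cv2.imwrite("pics/board.png",np.hstack([crop(T,118,133,133,102,3)[:306],np.zeros((306,1,3),np.uint8)])) 
a=crop(T,120,135,130,100,3);b=crop(S,160,150,100,130,4)
h=max(a.shape[0],b.shape[0]);pad=lambda c:cv2.copyMakeBorder(c,0,h-c.shape[0],0,0,0)
cv2.imwrite("pics/board.png",np.hstack([pad(a),pad(b)]))
E
```

```text
(no output)
```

View pics/bin.png

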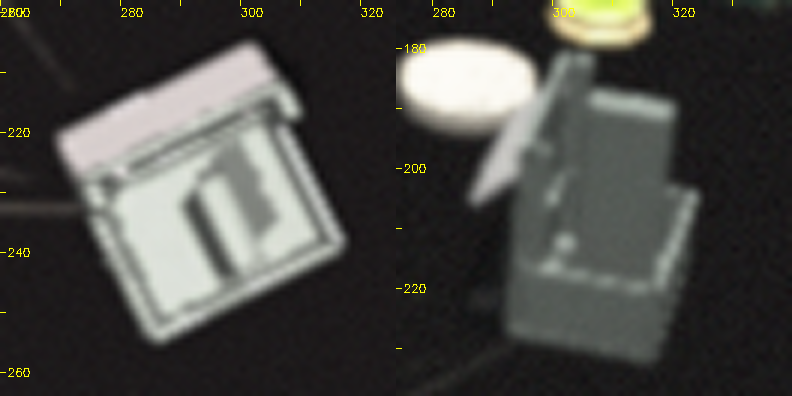

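View pics/board.png

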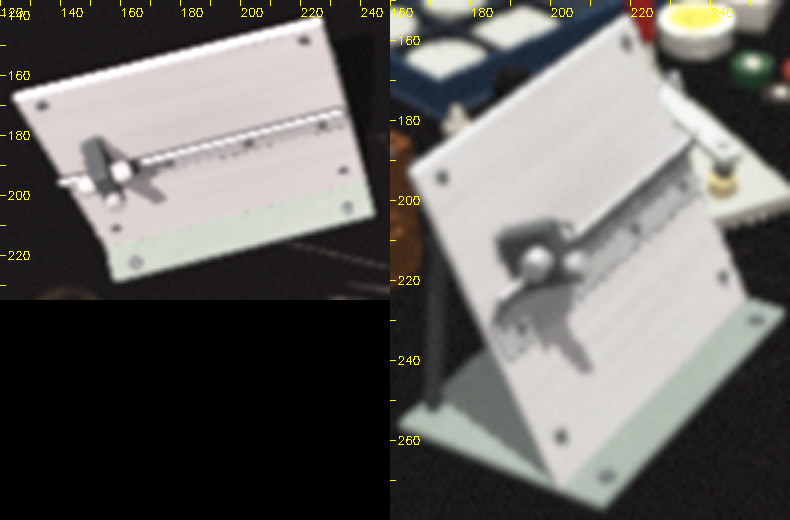

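Left crop of bin.png: the grey open bin with black foot, confirmed as the target; its rear strip ends are at top (270,220) and (302,205), and its front corners at (286,255) and (317,238). board.png: board corners at top (124,167) and (227,142). The stop block with its nose is on the left part of the cleat, around (152,187). Next I fit the poses.

```bash
cat >> m.py <<'E'
z=np.load("cams.npz"); C={n:(z[n+"origin"],z[n+"attitude"],z[n+"K"]) for n in("top","scene")}
def world(p,B): 
    c,s=np.cos(p[2]),np.sin(p[2]); B=np.atleast_2d(B)
    return B@np.array([[c,-s,0],[s,c,0],[0,0,1]]).T+[p[0],p[1],0]
def fit(obs,p0):
    from scipy.optimize import least_squares
    f=lambda p:np.concatenate([(proj(C[c],world(p,np.array(b)/1e3))[0]-uv) for c,b,uv in obs])
    s=least_squares(f,p0,loss="soft_l1"); return s.x,f(s.x).reshape(-1,2)
E
cat > fit.py <<'E'
from m import *
t,s="top","scene"
bo=[(t,(48,40,59.2),(269.7,220.5)),(t,(48,-40,59.2),(302,204.7)),(t,(-34,40,36),(285.8,255.2)),(t,(-34,-40,36),(317.5,238.2)),
(s,(48,40,59.2),(287.2,206.5)),(s,(30,40,0),(292.7,227.8)),(s,(-34,40,0),(317.5,232.2)),(s,(-34,-40,36),(324.2,204.5)),(s,(-26,6,100),(320.3,191.2))]
o=[(t,(86.1,105,184.9),(124.3,168)),(t,(86.1,-105,184.9),(228,143)),(t,(36.9,-103,121.8),(234.3,172.3)),(t,(36.9,103,121.8),(140,195.7)),
(s,(86.1,105,184.9),(165,192.5)),(s,(86.1,-105,184.9),(221.2,153.7)),(s,(36.9,103,121.8),(187.5,224.2)),(s,(36.9,-103,121.8),(236.2,183.7)),(t,(1,105,3),(156.7,216)),(t,(1,-105,3),(242.3,196.3)),(s,(1,105,3),(202,271.7)),(s,(1,-105,3),(248.7,224.2))]
np.set_printoptions(precision=4,suppress=True)
pb,e=fit(bo,[.4,-.1,.4]);print("bin",pb);print(e.T)
pB,e=fit(o,[.4,.2,.2]);print("board",pB);print(e.T)
np.savez("poses.npz",bin=pb,board=pB)
E
python3 fit.py; python3 - <<'E'
from m import *
p=np.load("poses.npz")["board"]
sl=np.array([.4223,0,.9064]);n=np.array([-.9064,0,.4223]);f=np.array([46.5,0,99.7])
P=lambda u,o,y:(f+u*sl+o*n+[0,y,0])/1e3
out=[]
for cam,(x,y,w,h) in(("top",(135,170,45,50)),("scene",(178,195,45,50))):
    c=crop(z[cam+"pixels"],x,y,w,h,8)
    for yy,col in((60,(0,0,255)),(74,(0,255,0))):
        q=proj(C[cam],world(p,[P(4,2,yy),P(4,38,yy),P(40,38,yy),P(40,2,yy)]))
        cv2.polylines(c,[np.int32(((q-[x,y])+.5)*8)],True,col,1)
    out.append(c)
cv2.imwrite("pics/stop.png",np.hstack(out))
E
```

```text
bin [ 0.4654 -0.0054  0.489 ]
[[-0.0066 -0.2322  0.1301  0.096  -0.4064 -0.3591 -0.3223 -0.3682 -0.204 ]
 [ 0.9775  0.8397 -0.0823  0.9625 -0.1624 -0.7827 -0.4783 -1.1158 -0.6129]]
board [0.5225 0.2199 0.2723]
[[ 0.2299 -0.4984  0.0422 -0.7831  0.6885 -0.8005 -0.356   1.1626 -1.2975
  -0.2647  0.7414  1.0603]
 [-0.5548 -0.5455 -0.0334 -0.1317 -0.9621 -0.7516 -1.2848 -2.5512  1.6139
  -0.0686  0.5455  0.6295]]
```

View pics/stop.png

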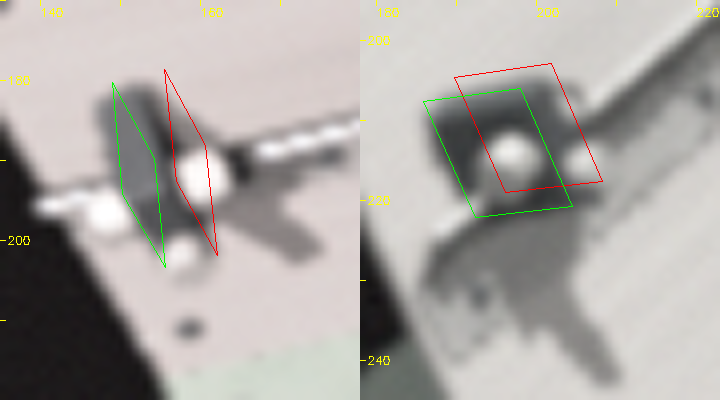

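The bin fits to about 1 px and the board to about 1–2 px. The stop's right face is near board y = +60 mm and the nose is on its right. Now I compute the approach.

```bash
cat >> m.py <<'E'
def delta(tp,rv):
    "from the measured TCP pose: turn in tool axes, then shift in tool axes before/after the turn (mm)"
    from plant import readout
    s=readout.get_state(); A=R.from_quat(s["eef_rot"]); d=np.array(tp)-s["tool_pos"]
    print("t",round(s["clock"],2),"pos",s["tool_pos"].round(4),"turn",(A.inv()*rv).as_rotvec().round(3),"shift now",(A.inv().apply(d)*1e3).round(1),"after",(rv.inv().apply(d)*1e3).round(1),"F",s["contact_force"].round(2),"open",round(s["opening"],3))
def tool(yaw,tilt): return R.from_euler("z",yaw)*R.from_euler("y",tilt)*R.from_euler("x",np.pi)
E
python3 - <<'E'
from m import *
P=np.load("poses.npz");b,p=P["bin"],P["board"]
h=world(b,[-.008,0,.160])[0];print(h)
delta(h,tool(b[2],0))
sl=np.array([.4223,0,.9064]);n=np.array([-.9064,0,.4223]);f=np.array([46.5,0,99.7])
for y in(34,40,46,52,60,74): print(y,proj(C["top"],world(p,(f+21.8*sl+22*n+[0,y,0])/1e3)),proj(C["scene"],world(p,(f+21.8*sl+22*n+[0,y,0])/1e3)))
E
```

```text
[ 0.45831315 -0.00914253  0.16      ]
t 0.2 pos [ 0.1999 -0.5918  0.2602] turn [-0.001 -0.    -0.163] shift now [ 431.3 -469.2  100.7] after [ 501.8 -393.   100.2] F [-0.27 -0.13 -0.48] open 1.003
34 [[170.64830168 187.71518412]] [[205.96371309 205.0485802 ]]
40 [[167.8497647  188.40067708]] [[204.4245271  206.31895063]]
46 [[165.0501064  189.08644469]] [[202.87171471 207.60056765]]
52 [[162.24932611 189.77248713]] [[201.30509417 208.89358126]]
60 [[158.5132059  190.68763819]] [[199.19446719 210.63559173]]
74 [[151.97018819 192.29033007]] [[195.43965662 213.73463264]]
```

Call:
{"name": "carry_out", "arguments": {"motion": [[[0,0,0,0,0,-0.08,100],[0,0,0,0,0,-0.083,100],[36,-28,3,0,0,0,100],[36,-28,3,0,0,0,100],[36,-28,3,0,0,0,100],[36,-28,3,0,0,0,100],[36,-28,3,0,0,0,100],[36,-28,3,0,0,0,100]]]}}

```text
clock: 1.0
tool_pos: [0.3123, -0.3408, 0.2427]
eef_rot: [0.97, 0.242, 0.0, 0.0]
contact_force: [1.0, 0.4, 0.3]
opening: 0.995
```

Call:
{"name": "carry_out", "arguments": {"motion": [[[36,-28,3,0,0,0,100],[36,-28,3,0,0,0,100],[36,-28,3,0,0,0,100],[36,-28,3,0,0,0,100],[36,-28,3,0,0,0,100],[36,-28,3,0,0,0,100],[34,-28,3,0,0,0,100],[34,-29,3,0,0,0,100]]]}}

```text
clock: 1.8
tool_pos: [0.4576, -0.0086, 0.2186]
eef_rot: [0.97, 0.242, 0.0, 0.0]
contact_force: [0.6, -0.5, -1.0]
opening: 1.001
```

```bash
python3 - <<'E'
from m import *
from plant import eyes
b=np.load("poses.npz")["bin"]
delta(world(b,[-.008,0,.160])[0],tool(b[2],0))
T=eyes.snapshot("top")["pixels"];S=eyes.snapshot("scene")["pixels"]
cv2.imwrite("pics/above.png",np.hstack([crop(T,245,185,100,90,4),crop(S,260,130,90,90,4)]))
E
```

```text
t 1.8 pos [ 0.4576 -0.0086  0.2186] turn [ 0. -0. -0.] shift now [ 0.4  0.8 58.6] after [ 0.4  0.8 58.6] F [ 0.57 -0.51 -0.99] open 1.001
```

View pics/above.png

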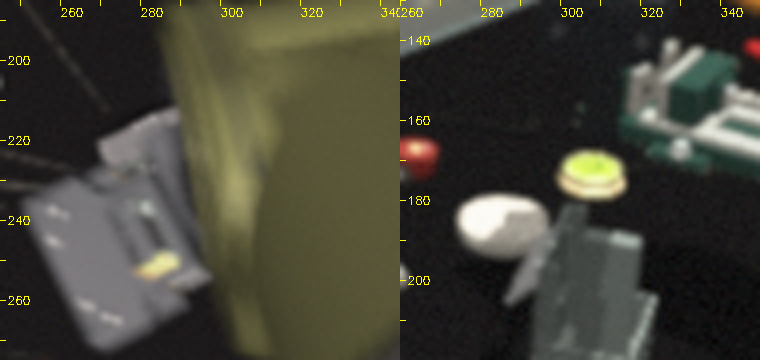

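The top crop shows the gripper body over the bin, with the bin's strip peeking out at (280,218). The scene crop is too low to show the fingers, so I descend until they straddle the fin and look again.

Call:
{"name": "carry_out", "arguments": {"motion": [[[0.4,0.8,25,0,0,0,100],[0,0,25,0,0,0,100],[0,0,20,0,0,0,100],[0,0,15,0,0,0,100],[0,0,8,0,0,0,100],[0,0,0,0,0,0,100]]]}}

```text
clock: 2.5
tool_pos: [0.4571, -0.0113, 0.125]
eef_rot: [0.97, 0.242, -0.001, -0.0]
contact_force: [0.2, 0.3, 0.4]
opening: 1.002
```

```bash
python3 - <<'E'
from m import *
from plant import eyes
b=np.load("poses.npz")["bin"]
delta(world(b,[-.008,0,.085])[0],tool(b[2],0))
S=eyes.snapshot("scene")["pixels"]
cv2.imwrite("pics/strad.png",crop(S,255,130,100,100,6))
E
```

```text
t 2.5 pos [ 0.4571 -0.0113  0.125 ] turn [-0.001  0.002 -0.001] shift now [ 2.1 -1.4 40. ] after [ 2.1 -1.4 40. ] F [0.17 0.26 0.36] open 1.002
```

View pics/strad.png

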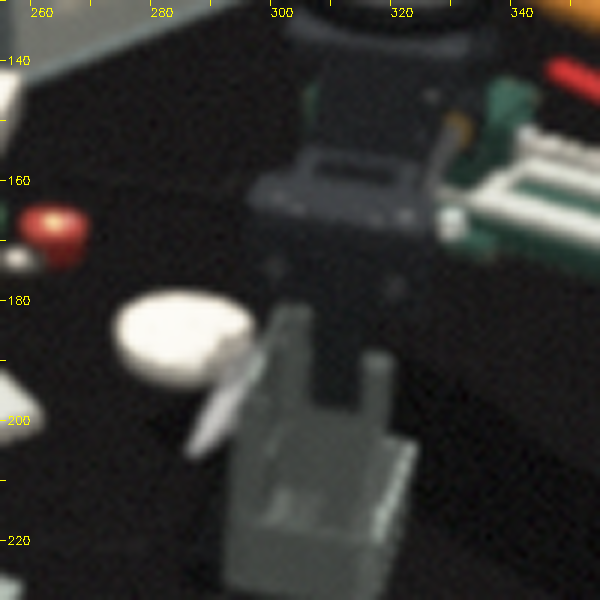

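The near finger straddles the fin at about (312,190), clear of the back plate at (303,190). Next is to finish the descent and grip.

Call:
{"name": "carry_out", "arguments": {"motion": [[[1,-1,15,0,0,0,100],[0.5,0,15,0,0,0,100],[0,0,9,0,0,0,100],[0,0,0,0,0,0,60],[0,0,0,0,0,0,25],[0,0,0,0,0,0,0],[0,0,0,0,0,0,0],[0,0,0,0,0,0,0]]], "squeeze": 35}}

```text
clock: 3.35
tool_pos: [0.4588, -0.0093, 0.0871]
eef_rot: [0.97, 0.242, 0.0, 0.0]
contact_force: [0.0, 0.4, -0.2]
opening: 0.572
```

```bash
python3 - <<'E'
from m import *
b=np.load("poses.npz")["bin"]
delta(world(b,[-.008,0,.085])[0],tool(b[2],0))
E
```

```text
t 3.35 pos [ 0.4588 -0.0093  0.0871] turn [ 0.    -0.001 -0.   ] shift now [-0.3 -0.4  2.1] after [-0.3 -0.4  2.1] F [ 0.01  0.42 -0.18] open 0.572
```

Call:
{"name": "carry_out", "arguments": {"motion": [[[0,0,2,0,0,0,0],[0,0,0,0,0,0,0],[0,0,0,0,0,0,0],[0,0,0,0,0,0,0],[0,0,0,0,0,0,0],[0,0,0,0,0,0,0],[0,0,0,0,0,0,0],[0,0,0,0,0,0,0]]]}}

```text
clock: 4.15
tool_pos: [0.4584, -0.0093, 0.0847]
eef_rot: [0.97, 0.242, -0.0, -0.0]
contact_force: [-0.7, -0.2, -0.2]
opening: 0.134
```

Call:
{"name": "carry_out", "arguments": {"motion": [[[0,0,0,0,0,0,0],[0,0,-5,0,0,0,0],[0,0,-20,0,0,0,0],[0,0,-30,0,0,0,0],[0,0,-30,0,0,0,0],[0,0,-30,0,0,0,0],[0,0,0,0,0,0,0]]]}}

```text
clock: 4.85
tool_pos: [0.4605, -0.0095, 0.2029]
eef_rot: [0.97, 0.242, 0.003, 0.001]
contact_force: [0.7, -0.1, -4.1]
opening: 0.135
```

```bash
python3 - <<'E'
from m import *
P=np.load("poses.npz");p=P["board"]
# seated TCP target: grasp (-8,0,85) rel strip tip (48,0,59.2), leaned; staged at board y=-42mm
rel=R.from_euler("y",.436).apply([-.056,0,.0258])
sl=np.array([.4223,0,.9064]);n=np.array([-.9064,0,.4223])
seat=np.array([.0465,-.042,.0997])+rel
for up,out in((60,40),(30,6)):
    delta(world(p,seat+(up*sl+out*n)/1e3)[0],tool(p[2],.436))
E
```

```text
t 4.85 pos [ 0.4605 -0.0095  0.2029] turn [ 0.049 -0.441  0.212] shift now [ 149.3 -133.3  -14.6] after [  99.8 -162.2  -63.2] F [ 0.66 -0.07 -4.09] open 0.135
t 4.85 pos [ 0.4605 -0.0095  0.2029] turn [ 0.049 -0.441  0.212] shift now [ 166.8 -129.5   27.1] after [ 133.8 -162.2  -33.2] F [ 0.66 -0.07 -4.09] open 0.135
```

Lifted: the opening of 0.135 equals 12 mm and the weight is about 3–4 N. Next I tilt and carry to a standoff, 60 mm up the slope and 40 mm out.

Call:
{"name": "carry_out", "arguments": {"motion": [[[0,0,0,0.012,-0.11,0.053,0],[0,0,0,0.012,-0.11,0.053,0],[0,0,0,0.012,-0.11,0.053,0],[0,0,0,0.012,-0.11,0.053,0],[5,-30,-30,0,0,0,0],[10,-35,-30,0,0,0,0],[15,-35,-3,0,0,0,0],[20,-30,0,0,0,0,0]]]}}

```text
clock: 5.65
tool_pos: [0.4933, 0.1375, 0.2349]
eef_rot: [0.967, 0.133, -0.216, 0.029]
contact_force: [-0.4, -0.3, -3.2]
opening: 0.132
```

Call:
{"name": "carry_out", "arguments": {"motion": [[[20,-20,0,0,0,0,0],[20,-8,0,0,0,0,0],[9,-4,0,0,0,0,0],[0,0,0,0,0,0,0],[0,0,0,0,0,0,0]]]}}

```text
clock: 6.15
tool_pos: [0.5265, 0.1767, 0.214]
eef_rot: [0.967, 0.132, -0.218, 0.03]
contact_force: [1.2, 0.1, -1.9]
opening: 0.134
```

```bash
cat > st.py <<'E'
from m import *
import sys
P=np.load("poses.npz");p=P["board"]
rel=R.from_euler("y",.436).apply([-.056,0,.0258])
sl=np.array([.4223,0,.9064]);n=np.array([-.9064,0,.4223])
from plant import readout
s=readout.get_state()
c=R.from_euler("z",-p[2])
f=c.apply(s["tool_pos"]-[p[0],p[1],0])-[.0465,0,.0997]-rel
print("up %.1f out %.1f y %.1f mm"%(f@sl*1e3,f@n*1e3,f[1]*1e3), "F board frame",c.apply(s["contact_force"]).round(2),"turn",(R.from_quat(s["eef_rot"]).inv()*tool(p[2],.436)).as_rotvec().round(3),"t",s["clock"],"open",round(s["opening"],3))
E
python3 st.py
python3 - <<'E'
from m import *
from plant import eyes
T=eyes.snapshot("top")["pixels"];S=eyes.snapshot("scene")["pixels"]
cv2.imwrite("pics/stand.png",np.hstack([crop(T,125,130,130,110,3),crop(S,160,110,130,160,3)[:330]]))
E
```

```text
up 54.9 out 41.5 y -42.6 mm F board frame [ 1.22 -0.26 -1.92] turn [ 0.001  0.007 -0.001] t 6.15 open 0.134
```

View pics/stand.png

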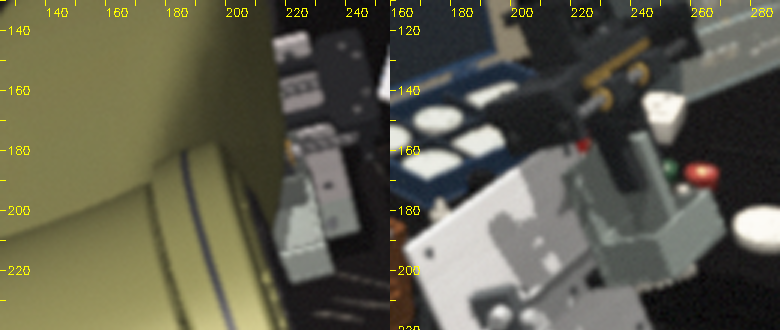

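The scene crop shows the bin held at the board's slope, with its lower rear corner near (228,203), clear of the stop at (210,212). Now in towards the board face, watching the force.

Call:
{"name": "carry_out", "arguments": {"motion": [[[8,0,5,0,0.007,0,0],[8,0,6,0,0,0,0],[8,0,6,0,0,0,0],[5,0,6,0,0,0,0],[3,0,2,0,0,0,0],[2,0,0,0,0,0,0],[0,0,0,0,0,0,0]]]}}

```text
clock: 6.95
tool_pos: [0.5467, 0.1837, 0.1772]
eef_rot: [0.967, 0.133, -0.214, 0.029]
contact_force: [0.1, -0.2, -3.1]
opening: 0.131
```

```bash
python3 st.py
```

```text
up 30.5 out 6.6 y -41.4 mm F board frame [-0.   -0.25 -3.07] turn [ 0.    -0.001  0.001] t 6.95 open 0.131
```

Call:
{"name": "carry_out", "arguments": {"motion": [[[1,0,0,0,0,0,0],[1,0,0,0,0,0,0],[1,0,0,0,0,0,0],[0,0,0,0,0,0,0],[0,0,0,0,0,0,0]]]}}

```text
clock: 7.45
tool_pos: [0.5491, 0.1843, 0.1761]
eef_rot: [0.967, 0.133, -0.214, 0.029]
contact_force: [0.6, 0.3, -2.5]
opening: 0.126
```

```bash
python3 st.py
```

```text
up 30.6 out 3.9 y -41.4 mm F board frame [ 0.63  0.16 -2.49] turn [ 0.    -0.001  0.001] t 7.45 open 0.126
```

Call:
{"name": "carry_out", "arguments": {"motion": [[[1,0,0,0,0,0,0],[1,0,0,0,0,0,0],[0,0,0,0,0,0,0],[0,0,0,0,0,0,0]]]}}

```text
clock: 7.85
tool_pos: [0.5508, 0.1848, 0.1752]
eef_rot: [0.967, 0.133, -0.214, 0.029]
contact_force: [0.9, -0.3, -2.4]
opening: 0.131
```

Call:
{"name": "carry_out", "arguments": {"motion": [[[1,0,0,0,0,0,0],[0.5,0,0,0,0,0,0],[0,0,0,0,0,0,0]]]}}

```text
clock: 8.15
tool_pos: [0.5511, 0.1848, 0.1748]
eef_rot: [0.967, 0.133, -0.215, 0.03]
contact_force: [-4.4, -0.8, -0.3]
opening: 0.133
```

```bash
python3 st.py
```

```text
up 30.3 out 1.5 y -41.4 mm F board frame [-4.48  0.43 -0.35] turn [0.    0.002 0.001] t 8.15 open 0.133
```

Contact with the board shows at an estimated out of about 1.6 mm and 5 N. I'll ease off slightly and lower down the slope.

Call:
{"name": "carry_out", "arguments": {"motion": [[[-0.7,0,3,0,0,0,0],[0,0,4,0,0,0,0],[0,0,4,0,0,0,0],[0,0,3,0,0,0,0],[0,0,2,0,0,0,0],[0,0,2,0,0,0,0],[0,0,0,0,0,0,0]]]}}

```text
clock: 8.85
tool_pos: [0.5437, 0.1828, 0.1583]
eef_rot: [0.967, 0.133, -0.214, 0.029]
contact_force: [-4.6, -1.1, 0.2]
opening: 0.134
```

```bash
python3 st.py
```

```text
up 12.1 out 1.5 y -41.4 mm F board frame [-4.77  0.19  0.21] turn [0.    0.    0.001] t 8.85 open 0.134
```

Call:
{"name": "carry_out", "arguments": {"motion": [[[0,0,2,0,0,0,0],[0,0,2,0,0,0,0],[0,0,1,0,0,0,0],[0,0,0,0,0,0,0]]]}}

```text
clock: 9.25
tool_pos: [0.5418, 0.1823, 0.1541]
eef_rot: [0.967, 0.133, -0.214, 0.029]
contact_force: [-4.9, -0.8, 1.4]
opening: 0.135
```

```bash
python3 st.py
```

```text
up 7.4 out 1.5 y -41.4 mm F board frame [-4.96  0.5   1.39] turn [ 0.    -0.     0.001] t 9.25 open 0.135
```

Call:
{"name": "carry_out", "arguments": {"motion": [[[-0.3,0,1,0,0,0,0],[0,0,1,0,0,0,0],[0,0,1,0,0,0,0],[0,0,1,0,0,0,0],[0,0,0,0,0,0,0]]]}}

```text
clock: 9.75
tool_pos: [0.5402, 0.1818, 0.1504]
eef_rot: [0.967, 0.133, -0.214, 0.029]
contact_force: [-5.4, -1.1, 1.2]
opening: 0.131
```

Call:
{"name": "carry_out", "arguments": {"motion": [[[0,0,1,0,0,0,0],[0,0,1,0,0,0,0],[0,0,0,0,0,0,0]]]}}

```text
clock: 10.05
tool_pos: [0.5393, 0.1816, 0.1486]
eef_rot: [0.967, 0.133, -0.214, 0.029]
contact_force: [-4.3, -0.6, 1.0]
opening: 0.133
```

```bash
python3 st.py
```

```text
up 1.4 out 1.5 y -41.4 mm F board frame [-4.28  0.56  1.03] turn [ 0.    -0.001  0.001] t 10.05 open 0.133
```

Call:
{"name": "carry_out", "arguments": {"motion": [[[0,0,1,0,0,0,0],[0,0,0.5,0,0,0,0],[0,0,0,0,0,0,0]]]}}

```text
clock: 10.35
tool_pos: [0.5388, 0.1815, 0.1473]
eef_rot: [0.967, 0.133, -0.214, 0.029]
contact_force: [-5.6, -2.4, 2.7]
opening: 0.131
```

Call:
{"name": "carry_out", "arguments": {"motion": [[[0,0,1,0,0,0,0],[0,0,0.5,0,0,0,0],[0,0,0,0,0,0,0]]]}}

```text
clock: 10.65
tool_pos: [0.5386, 0.1814, 0.147]
eef_rot: [0.967, 0.133, -0.213, 0.029]
contact_force: [-4.6, -1.0, 7.2]
opening: 0.13
```

```bash
python3 st.py
```

```text
up -0.4 out 1.5 y -41.4 mm F board frame [-4.71  0.31  7.22] turn [ 0.    -0.002  0.001] t 10.65 open 0.13
```

The bin is seated: up is about 0, and there is roughly 10 N of down-slope push. I ease that a little, then slide towards the stop.

Call:
{"name": "carry_out", "arguments": {"motion": [[[-0.2,0,-0.5,0,0,0,0],[0,0,0,0,0,0,0],[0,0,0,0,0,0,0],[0,-1,0,0,0,0,0],[0,-2,0,0,0,0,0],[0,-2,0,0,0,0,0],[0,-2,0,0,0,0,0],[0,-2,0,0,0,0,0]]]}}

```text
clock: 11.45
tool_pos: [0.5375, 0.1852, 0.1472]
eef_rot: [0.968, 0.132, -0.213, 0.033]
contact_force: [-1.6, -9.6, 6.9]
opening: 0.132
```

```bash
python3 st.py
```

```text
up -0.2 out 1.5 y -37.4 mm F board frame [-4.11 -8.82  6.86] turn [ 0.007 -0.002 -0.004] t 11.45 open 0.132
```

Call:
{"name": "carry_out", "arguments": {"motion": [[[0,-2,0,0,0,0,0],[0,-2,0,0,0,0,0],[0,-2,0,0,0,0,0],[0,-2,0,0,0,0,0],[0,-2,0,0,0,0,0],[0,-1,0,0,0,0,0]]]}}

```text
clock: 12.05
tool_pos: [0.5345, 0.196, 0.1472]
eef_rot: [0.968, 0.132, -0.213, 0.033]
contact_force: [-2.0, -8.5, 6.5]
opening: 0.134
```

```bash
python3 st.py
```

```text
up -0.3 out 1.6 y -26.3 mm F board frame [-4.22 -7.64  6.48] turn [ 0.007 -0.002 -0.003] t 12.05 open 0.134
```

Sliding friction is about 8 N, so I lighten the press on the board first.

Call:
{"name": "carry_out", "arguments": {"motion": [[[-0.4,0,-0.7,0,0,0,0],[-0.2,0,-0.6,0,0,0,0],[0,0,0,0,0,0,0],[0,0,0,0,0,0,0]]]}}

```text
clock: 12.45
tool_pos: [0.5331, 0.2009, 0.1476]
eef_rot: [0.967, 0.133, -0.213, 0.029]
contact_force: [-2.5, -2.0, -1.6]
opening: 0.133
```

```bash
python3 st.py
```

```text
up 0.1 out 1.8 y -21.2 mm F board frame [-2.97 -1.27 -1.55] turn [-0.    -0.002  0.001] t 12.45 open 0.133
```

Call:
{"name": "carry_out", "arguments": {"motion": [[[0,-1.5,0,0,0,0,0],[0,-1.5,0,0,0,0,0],[0,-1.5,0,0,0,0,0],[0,-1.5,0,0,0,0,0],[0,-1.5,0,0,0,0,0],[0,-1,0,0,0,0,0],[0,0,0,0,0,0,0]]]}}

```text
clock: 13.15
tool_pos: [0.5308, 0.2093, 0.148]
eef_rot: [0.967, 0.133, -0.213, 0.029]
contact_force: [-1.2, 0.1, -1.8]
opening: 0.134
```

```bash
python3 st.py
```

```text
up 0.5 out 1.9 y -12.4 mm F board frame [-1.08  0.43 -1.84] turn [-0.    -0.002  0.001] t 13.15 open 0.134
```

Call:
{"name": "carry_out", "arguments": {"motion": [[[0,-1,0,0,0,0,0],[0,-1,0,0,0,0,0],[0,-1,0,0,0,0,0],[0,0,0,0,0,0,0]]]}}

```text
clock: 13.55
tool_pos: [0.5299, 0.2121, 0.148]
eef_rot: [0.967, 0.133, -0.213, 0.029]
contact_force: [0.5, -0.3, -3.0]
opening: 0.133
```

```bash
python3 st.py
```

```text
up 0.4 out 2.0 y -9.5 mm F board frame [ 0.41 -0.38 -3.03] turn [-0.    -0.002  0.001] t 13.55 open 0.133
```

Call:
{"name": "carry_out", "arguments": {"motion": [[[0.4,-1,0.5,0,0,0,0],[0,-1,0,0,0,0,0],[0,-1,0,0,0,0,0],[0,0,0,0,0,0,0]]]}}

```text
clock: 13.95
tool_pos: [0.5291, 0.2146, 0.1474]
eef_rot: [0.967, 0.133, -0.214, 0.029]
contact_force: [-1.4, -1.4, -1.5]
opening: 0.133
```

```bash
python3 st.py
```

```text
up -0.1 out 1.9 y -6.8 mm F board frame [-1.73 -0.98 -1.54] turn [ 0.    -0.001  0.001] t 13.95 open 0.133
```

Call:
{"name": "carry_out", "arguments": {"motion": [[[0,-1,0,0,0,0,0],[0,-1,0,0,0,0,0],[0,0,0,0,0,0,0]]]}}

```text
clock: 14.25
tool_pos: [0.5285, 0.2167, 0.1474]
eef_rot: [0.967, 0.133, -0.214, 0.029]
contact_force: [-1.0, -1.4, -0.4]
opening: 0.134
```

```bash
python3 st.py
```

```text
up -0.1 out 1.9 y -4.7 mm F board frame [-1.36 -1.09 -0.42] turn [ 0.    -0.001  0.001] t 14.25 open 0.134
```

Call:
{"name": "carry_out", "arguments": {"motion": [[[0,-1,0,0,0,0,0],[0,-1,0,0,0,0,0],[0,0,0,0,0,0,0]]]}}

```text
clock: 14.55
tool_pos: [0.5279, 0.2186, 0.1474]
eef_rot: [0.967, 0.133, -0.214, 0.029]
contact_force: [-1.1, -1.3, -0.9]
opening: 0.13
```

```bash
python3 st.py
```

```text
up -0.2 out 1.9 y -2.7 mm F board frame [-1.38 -1.01 -0.95] turn [ 0.    -0.001  0.001] t 14.55 open 0.13
```

Call:
{"name": "carry_out", "arguments": {"motion": [[[0,-1,0,0,0,0,0],[0,-1,0,0,0,0,0],[0,0,0,0,0,0,0]]]}}

```text
clock: 14.85
tool_pos: [0.5274, 0.2206, 0.1474]
eef_rot: [0.967, 0.133, -0.214, 0.029]
contact_force: [-1.0, -1.1, -0.2]
opening: 0.132
```

```bash
python3 st.py
```

```text
up -0.2 out 1.9 y -0.6 mm F board frame [-1.25 -0.79 -0.17] turn [ 0.    -0.001  0.001] t 14.85 open 0.132
```

Call:
{"name": "carry_out", "arguments": {"motion": [[[0,-1,0,0,0,0,0],[0,-1,0,0,0,0,0],[0,0,0,0,0,0,0]]]}}

```text
clock: 15.15
tool_pos: [0.5268, 0.2225, 0.1474]
eef_rot: [0.967, 0.133, -0.214, 0.029]
contact_force: [-0.4, -0.4, -0.6]
opening: 0.131
```

```bash
python3 st.py
```

```text
up -0.2 out 1.9 y 1.4 mm F board frame [-0.52 -0.32 -0.6 ] turn [-0.    -0.001  0.001] t 15.15 open 0.131
```

Call:
{"name": "carry_out", "arguments": {"motion": [[[0,-1,0,0,0,0,0],[0,-0.5,0,0,0,0,0],[0,0,0,0,0,0,0]]]}}

```text
clock: 15.45
tool_pos: [0.5265, 0.2238, 0.1474]
eef_rot: [0.967, 0.133, -0.214, 0.029]
contact_force: [-2.2, -2.2, -0.9]
opening: 0.131
```

```bash
python3 st.py
```

```text
up -0.2 out 1.9 y 2.8 mm F board frame [-2.73 -1.47 -0.93] turn [ 0.    -0.001  0.001] t 15.45 open 0.131
```

Call:
{"name": "carry_out", "arguments": {"motion": [[[0,-1,0,0,0,0,0],[0,-0.5,0,0,0,0,0],[0,0,0,0,0,0,0]]]}}

```text
clock: 15.75
tool_pos: [0.526, 0.2253, 0.1474]
eef_rot: [0.967, 0.133, -0.214, 0.029]
contact_force: [-1.2, -1.2, -1.1]
opening: 0.128
```

```bash
python3 st.py
```

```text
up -0.2 out 1.9 y 4.3 mm F board frame [-1.45 -0.89 -1.08] turn [ 0.    -0.001  0.001] t 15.75 open 0.128
```

Call:
{"name": "carry_out", "arguments": {"motion": [[[0,-1,0,0,0,0,0],[0,-0.5,0,0,0,0,0],[0,0,0,0,0,0,0]]]}}

```text
clock: 16.05
tool_pos: [0.5258, 0.2262, 0.1474]
eef_rot: [0.967, 0.133, -0.214, 0.03]
contact_force: [-1.6, -3.3, 0.1]
opening: 0.129
```

```bash
python3 st.py
```

```text
up -0.2 out 1.9 y 5.2 mm F board frame [-2.48 -2.77  0.1 ] turn [ 0.001 -0.001  0.001] t 16.05 open 0.129
```

Contact felt: Fy rises to -2.8 N and the travel lags. I press further towards about 6 N on the nose.

Call:
{"name": "carry_out", "arguments": {"motion": [[[0,-1,0,0,0,0,0],[0,-0.5,0,0,0,0,0],[0,0,0,0,0,0,0]]]}}

```text
clock: 16.35
tool_pos: [0.5256, 0.2269, 0.1474]
eef_rot: [0.967, 0.133, -0.214, 0.03]
contact_force: [-1.1, -5.8, -0.5]
opening: 0.134
```

```bash
python3 st.py
```

```text
up -0.2 out 2.0 y 5.9 mm F board frame [-2.6  -5.28 -0.52] turn [ 0.002 -0.001 -0.   ] t 16.35 open 0.134
```

Call:
{"name": "carry_out", "arguments": {"motion": [[[0,-0.7,0,0,0,0,0],[0,0,0,0,0,0,0],[0,0,0,0,0,0,0]]]}}

```text
clock: 16.65
tool_pos: [0.5255, 0.2272, 0.1474]
eef_rot: [0.967, 0.133, -0.214, 0.03]
contact_force: [-1.7, -5.2, -0.2]
opening: 0.131
```

```bash
python3 st.py
```

```text
up -0.2 out 2.0 y 6.2 mm F board frame [-3.05 -4.56 -0.19] turn [ 0.002 -0.001 -0.   ] t 16.65 open 0.131
```

Call:
{"name": "carry_out", "arguments": {"motion": [[[0,-0.7,0,0,0,0,0],[0,-0.6,0,0,0,0,0],[0,0,0,0,0,0,0],[0,0,0,0,0,0,0],[0,0,0,0,0,0,0]]]}}

```text
clock: 17.15
tool_pos: [0.5253, 0.2276, 0.1475]
eef_rot: [0.967, 0.132, -0.214, 0.031]
contact_force: [-1.4, -6.9, 0.1]
opening: 0.137
```

```bash
python3 st.py
```

```text
up -0.1 out 2.0 y 6.7 mm F board frame [-3.16 -6.27  0.12] turn [ 0.003 -0.001 -0.001] t 17.15 open 0.137
```

Call:
{"name": "carry_out", "arguments": {"motion": [[[0,0,0,0,0,0,0],[0,0,0,0,0,0,0],[0,0,0,0,0,0,0],[0,0,0,0,0,0,0],[0,0,0,0,0,0,0],[0,0,0,0,0,0,0],[0,0,0,0,0,0,0]]]}}

```text
clock: 17.85
tool_pos: [0.5253, 0.2276, 0.1475]
eef_rot: [0.967, 0.132, -0.214, 0.031]
contact_force: [-0.7, -8.0, -0.2]
opening: 0.134
```

```bash
python3 st.py
```

```text
up -0.1 out 2.0 y 6.7 mm F board frame [-2.88 -7.53 -0.18] turn [ 0.003 -0.001 -0.001] t 17.85 open 0.134
```

Held over 1 s at about 6 N on the nose. Now I back off most of the compression before opening.

Call:
{"name": "carry_out", "arguments": {"motion": [[[0,0.7,0,0,0,0,0],[0,0.7,0,0,0,0,0],[0,0.7,0,0,0,0,0],[0,0,0,0,0,0,0],[0,0,0,0,0,0,0]]]}}

```text
clock: 18.35
tool_pos: [0.5254, 0.2273, 0.1473]
eef_rot: [0.967, 0.133, -0.214, 0.03]
contact_force: [-1.0, -4.8, 0.5]
opening: 0.132
```

```bash
python3 st.py
```

```text
up -0.2 out 1.9 y 6.4 mm F board frame [-2.21 -4.38  0.45] turn [ 0.001 -0.001  0.001] t 18.35 open 0.132
```

Call:
{"name": "carry_out", "arguments": {"motion": [[[0,0.6,0,0,0,0,0],[0,0.6,0,0,0,0,0],[0,0,0,0,0,0,0],[0,0,0,0,0,0,0]]]}}

```text
clock: 18.75
tool_pos: [0.5255, 0.2271, 0.1473]
eef_rot: [0.967, 0.133, -0.214, 0.029]
contact_force: [-2.8, -2.9, -2.0]
opening: 0.131
```

```bash
python3 st.py
```

```text
up -0.2 out 1.9 y 6.2 mm F board frame [-3.47 -2.03 -1.97] turn [-0.    -0.001  0.001] t 18.75 open 0.131
```

Call:
{"name": "carry_out", "arguments": {"motion": [[[0,0.6,0,0,0,0,0],[0,0,0,0,0,0,0],[0,0,0,0,0,0,0]]]}}

```text
clock: 19.05
tool_pos: [0.5256, 0.2268, 0.1474]
eef_rot: [0.967, 0.133, -0.214, 0.029]
contact_force: [-3.1, -1.4, -0.5]
opening: 0.133
```

```bash
python3 st.py
```

```text
up -0.2 out 1.9 y 5.8 mm F board frame [-3.39 -0.49 -0.49] turn [-0.001 -0.001  0.002] t 19.05 open 0.133
```

Call:
{"name": "carry_out", "arguments": {"motion": [[[0,0.5,0,0,0,0,0],[0,0,0,0,0,0,0],[0,0,0,0,0,0,0]]]}}

```text
clock: 19.35
tool_pos: [0.5258, 0.2262, 0.1474]
eef_rot: [0.967, 0.133, -0.214, 0.029]
contact_force: [-2.9, -0.3, -1.2]
opening: 0.132
```

```bash
python3 st.py
```

```text
up -0.2 out 1.9 y 5.2 mm F board frame [-2.91  0.51 -1.18] turn [-0.001 -0.001  0.001] t 19.35 open 0.132
```

Call:
{"name": "carry_out", "arguments": {"motion": [[[-0.4,0,0,0,0,0,0],[0,0,0,0,0,0,0],[0,0,0,0,0,0,0],[0,0,0,0,0,0,0]]], "squeeze": 5}}

```text
clock: 19.75
tool_pos: [0.526, 0.2258, 0.1476]
eef_rot: [0.967, 0.133, -0.213, 0.029]
contact_force: [-1.6, 0.1, -3.2]
opening: 0.138
```

```bash
python3 st.py
```

```text
up 0.0 out 1.9 y 4.8 mm F board frame [-1.51  0.5  -3.25] turn [-0.    -0.002  0.001] t 19.75 open 0.138
```

Call:
{"name": "carry_out", "arguments": {"motion": [[[0,0,0,0,0,0,15],[0,0,0,0,0,0,18],[0,0,0,0,0,0,22],[0,0,0,0,0,0,27],[0,0,0,0,0,0,32],[0,0,0,0,0,0,36],[0,0,0,0,0,0,36]]]}}

```text
clock: 20.45
tool_pos: [0.5257, 0.2256, 0.1476]
eef_rot: [0.967, 0.133, -0.214, 0.029]
contact_force: [0.4, 0.3, 0.2]
opening: 0.358
```

```bash
python3 st.py
python3 - <<'E'
from m import *
from plant import eyes
S=eyes.snapshot("scene")["pixels"]
cv2.imwrite("pics/rel.png",crop(S,150,120,125,100,6))
E
```

```text
up -0.1 out 2.2 y 4.7 mm F board frame [0.43 0.16 0.16] turn [ 0.    -0.001  0.001] t 20.45 open 0.358
```

View pics/rel.png

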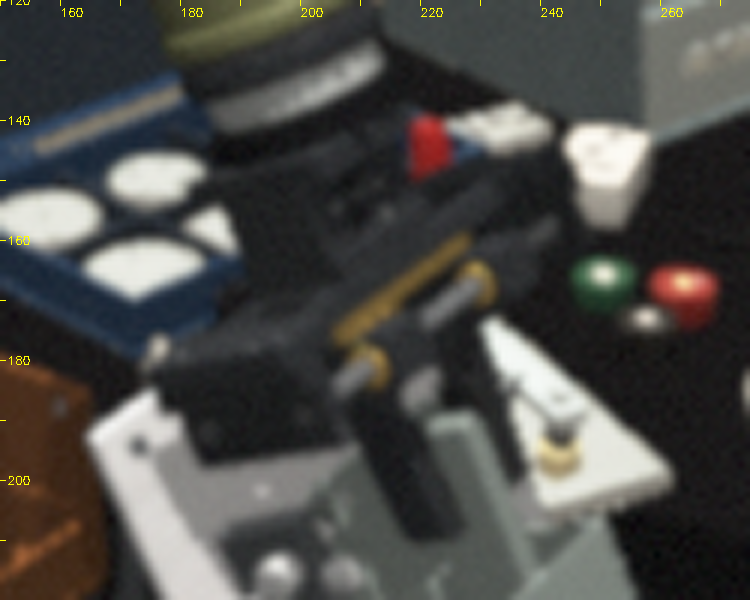

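The picture shows the bin hanging leaned on the board, with the open fingers straddling its fin (220,200). Whether it touches the nose is not certain. I nudge the fin gently towards the nose with a fingertip, so friction leaves a residual spring force.

Call:
{"name": "carry_out", "arguments": {"motion": [[[0,0,0,0,0,0,28],[0,0,0,0,0,0,22],[0,0,0,0,0,0,22],[0,-1,0,0,0,0,22],[0,-1,0,0,0,0,22],[0,-1,0,0,0,0,22],[0,0,0,0,0,0,22],[0,0,0,0,0,0,22]]]}}

```text
clock: 21.3
tool_pos: [0.5248, 0.2286, 0.1475]
eef_rot: [0.967, 0.133, -0.214, 0.029]
contact_force: [0.0, -1.0, 0.2]
opening: 0.22
```

```bash
python3 st.py
```

```text
up -0.2 out 2.2 y 7.8 mm F board frame [-0.24 -0.92  0.22] turn [ 0.    -0.001  0.001] t 21.3 open 0.22
```

Call:
{"name": "carry_out", "arguments": {"motion": [[[0,-0.8,0,0,0,0,22],[0,0,0,0,0,0,22],[0,0,0,0,0,0,22]]]}}

```text
clock: 21.6
tool_pos: [0.5247, 0.2292, 0.1476]
eef_rot: [0.967, 0.133, -0.214, 0.029]
contact_force: [1.1, -0.9, 0.1]
opening: 0.223
```

```bash
python3 st.py
```

```text
up -0.1 out 2.2 y 8.4 mm F board frame [ 0.85 -1.21  0.1 ] turn [ 0.    -0.001  0.001] t 21.6 open 0.223
```

Call:
{"name": "carry_out", "arguments": {"motion": [[[0,-0.8,0,0,0,0,22],[0,0,0,0,0,0,22],[0,0,0,0,0,0,22]]]}}

```text
clock: 21.9
tool_pos: [0.5246, 0.2294, 0.1476]
eef_rot: [0.967, 0.133, -0.214, 0.03]
contact_force: [0.5, -1.8, 0.1]
opening: 0.22
```

```bash
python3 st.py
```

```text
up -0.1 out 2.2 y 8.6 mm F board frame [-0.05 -1.89  0.06] turn [ 0.001 -0.001  0.   ] t 21.9 open 0.22
```

Call:
{"name": "carry_out", "arguments": {"motion": [[[0,-0.6,0,0,0,0,22],[0,0,0,0,0,0,22],[0,0,0,0,0,0,22]]]}}

```text
clock: 22.2
tool_pos: [0.5245, 0.2299, 0.1476]
eef_rot: [0.967, 0.133, -0.214, 0.03]
contact_force: [0.8, -4.1, 0.6]
opening: 0.22
```

```bash
python3 st.py
```

```text
up -0.1 out 2.3 y 9.1 mm F board frame [-0.34 -4.19  0.62] turn [ 0.001 -0.001  0.   ] t 22.2 open 0.22
```

The push reached about 4 N with only about 0.5 mm of travel, so the nose is engaged. Next I back off slowly, centre, open and withdraw up along the fin.

Call:
{"name": "carry_out", "arguments": {"motion": [[[0,0.5,0,0,0,0,22],[0,0.5,0,0,0,0,22],[0,0.5,0,0,0,0,22],[0,0.5,0,0,0,0,22],[0,0.5,0,0,0,0,22],[0,1,0,0,0,0,22],[0,1,0,0,0,0,25],[0,0,0,0,0,0,36]]]}}

```text
clock: 23.0
tool_pos: [0.5254, 0.2264, 0.1475]
eef_rot: [0.967, 0.133, -0.214, 0.029]
contact_force: [-0.3, 0.0, 0.2]
opening: 0.318
```

```bash
python3 st.py
```

```text
up -0.2 out 2.2 y 5.5 mm F board frame [-0.3   0.13  0.24] turn [-0.    -0.001  0.001] t 23.0 open 0.318
```

Call:
{"name": "carry_out", "arguments": {"motion": [[[0,0,-3,0,0,0,36],[0,0,-6,0,0,0,36],[0,0,-10,0,0,0,36],[0,0,-15,0,0,0,36],[0,0,-20,0,0,0,36],[-10,0,-30,0,0,0,36],[-10,0,-30,0,0,0,36],[0,0,0,0,0,0,36]]]}}

```text
clock: 23.8
tool_pos: [0.5571, 0.2354, 0.2643]
eef_rot: [0.968, 0.133, -0.209, 0.028]
contact_force: [0.1, 0.4, 1.1]
opening: 0.363
```

Call:
{"name": "carry_out", "arguments": {"motion": [[[0,40,-20,0,0,0,36],[0,40,0,0,0,0,36],[0,40,0,0,0,0,36],[0,40,0,0,0,0,36],[0,40,0,0,0,0,36],[0,40,0,0,0,0,36],[0,0,0,0,0,0,36]]]}}

```text
clock: 24.5
tool_pos: [0.6278, -0.0029, 0.2774]
eef_rot: [0.968, 0.128, -0.214, 0.032]
contact_force: [0.6, -0.6, 0.6]
opening: 0.365
```

```bash
python3 st.py
python3 - <<'E'
from m import *
from plant import eyes
T=eyes.snapshot("top")["pixels"];S=eyes.snapshot("scene")["pixels"]
p=np.load("poses.npz")["board"]
np.savez("after.npz",T=T,S=S)
cv2.imwrite("pics/fin.png",np.hstack([crop(T,135,160,80,90,5),crop(S,170,170,80,90,5)]))
# other loose things: change images in their areas
for n,A,(x,y,w,h) in(("box",T,(200,245,40,32)),("discs",T,(312,155,76,35))):
    print(n,np.abs(A[y:y+h,x:x+w].astype(int)-z["toppixels"][y:y+h,x:x+w]).mean())
E
```

```text
up 133.1 out 23.6 y -242.9 mm F board frame [ 0.45 -0.79  0.64] turn [ 0.003  0.    -0.011] t 24.5 open 0.365
box 1.1184895833333333
discs 74.57268170426065
```

View pics/fin.png

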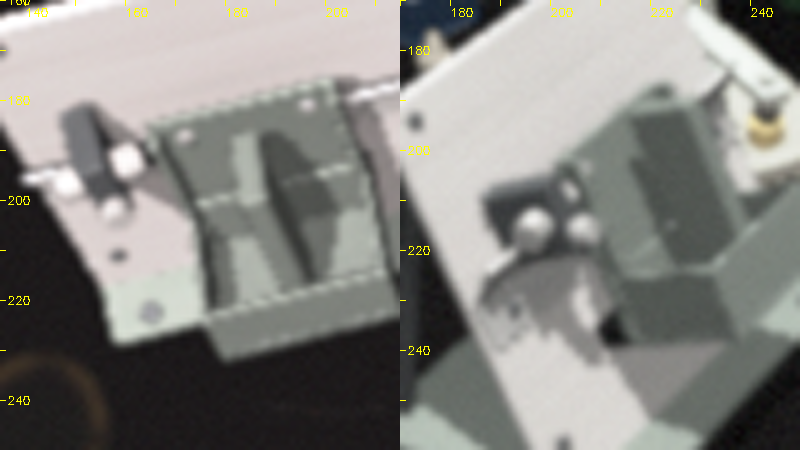

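The bin hangs parallel on the cleat, with its black foot on the board at scene (210,236) and its side at the nose at top (163,190). The ball box is unchanged. The disc area differs only because the arm now covers it, and the arm passed at about z = 0.27 m. Handing in.

```bash
python3 -c "
from plant import ticket; print(ticket.finish_job())"
```

```text
the job is handed in; nothing more can be done
None
```

I hung the grey bin on the cleat about 6 cm short of the stop, then slid it along until it pressed the spring nose. By the wrist force it held there for over 1 s at about 6 N. I let go, gave the bin one light push back onto the nose with a fingertip (about 4 N at the wrist), withdrew the arm and handed the job in at about 24.5 s.

**Seating:** the strip read within about 0.5 mm of the bottom of the V along the slope. In the last picture the bin hangs parallel to the cleat with its foot on the board.

**Forces:** all were read at the wrist between moves, since neither contact is measured directly. The highest was about 8 to 9 N, from cleat friction while sliding, against the limits of 15 N (stop) and 40 N (board).

**Nose contact after release:** I inferred this and did not measure it. During the fingertip push the force rose steeply over about 0.5 mm. In the picture the bin's side meets the nose.

**Other loose things:** the ball box area is unchanged in the top view. I could not compare the area of the other two loose things because the arm covered it. The arm crossed that area at about 0.27 m and felt no contact.

**Disagreements:** when I loosened the grip the bin had drifted back slightly and its touch was uncertain, which is why I pushed it again. The board fit from the pictures was about 2 mm off in depth, and I corrected that by feel.

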